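# Clear and re-index the work-rest slide of a polishing bench

## Robot

A 6-joint arm with a two-finger parallel gripper is mounted at the origin on the work surface. World frame = base frame: x ahead of the robot, y to its left, z up, the work surface at z = 0. Lengths are in m, angles in rad, forces in N, time in s.
With the tool pointing down it reaches from about 0.425 to 0.95 m from the base axis. Payload 3.5 kg.
Tool frame: the origin (TCP) lies on the centre line of the jaws, within the pads' length; the fingertips stand 14 mm ahead of it and the grasp point (between the pads) lies 5 mm behind it (ctrl.finger_overhang is the distance from the TCP to the fingertips, in m); z points along the fingers, y is the line along which they close (so a half turn about z gives the same grasp; the last joint's range is limited). The gripper opens to 85 mm and grips with 20 to 120 N. Pads are 22 mm wide; open, the fingers measure 114 mm over their backs; the gripper's body (76 mm by 85 mm) begins 54 mm behind the grasp point. The pads swing forward as they close: fully open they stand 13 mm farther back than shut.
Start: joints at [1.082, 0.286, 1.577, -0, 1.279, -0.15], TCP at [0.224, 0.637, 0.245] pointing down, gripper open.
Joint ranges: [-2.77, 2.77], [-0.9, 2.22], [0.21, 2.48], [-1.53, 4.67], [0.24, 2.81], [-2.84, 2.84]. Speed limits (rad/s): [2.79, 2.79, 3.14, 3.14, 3.14, 3.14].

## Interface

Orientations are given as a unit quaternion [x, y, z, w].
In Python, from plant import ctrl gives the robot as it stands.
- The arm moves only by the tool send_rows, never from a script. Its argument "moves" is text: rows parted by semicolons, each of 7 numbers parted by spaces: the turn, a rotation vector about the tool's x, y, z in units of 360 degrees (1.0 is 360 degrees), then the shift along the tool's x, y, z in units of 20 cm (1.0 is 20 cm), then the gripper's target within -1 to 1 (fully open at 1, half-way at 0, shut at -1). A call has 1 to 12 rows; each row is the pose to reach, as a shift and turn from the pose commanded when the call began, along the tool's axes at that moment, turning the shorter way round; what a row does not reach only later rows make up. A row lasts 1/8 s, in which the tool goes at most 62.5 mm and 10.7 degrees, less where a joint would pass 70% of its speed; a pose out of reach is approached as far as the arm can. A call with a number of a shift or a turn outside -1 to 1 is refused whole. A call with a gripper value outside its range is refused whole. The fingers move at their own pace and stop on an object; "newtons" is the grip in N (left out, the last holds). Time passes only in rows, so rows that repeat a pose let the fingers close. It gives the time, the measured TCP pose, the force, the opening and the grip force at its end, in the units of the state.
- ctrl.get_state(): the state, without advancing time (a new reading comes with each control period).
- ctrl.read_camera(name): name is "side" or "top"; returns a dict with "image" (384x512x3 uint8, red, green, blue), "fovy" (degrees; the focal length in pixels is half the picture's height over the tangent of half this angle, whatever the lens; pixels are square), "cx", "cy" (the principal point, pixels), "distortion" ([k1, k2, p1, p2, k3] as OpenCV has them; the pictures are not rectified), "extrinsics" (4x4, takes a point from camera to world coordinates). Camera axes: x right, y up, looking along -z (the intrinsics and any distortion apply to the point x, -y, -z); pixel columns grow to the right and rows downward; lengths in m; the calibration is good to about 2 mm. A picture is of the moment at which its call begins. There is no depth.
- ctrl.sign_off(): hands the job in; it is judged then, once.
The state is a dict: "time": time; "qpos": joint angles; "dq": joint speeds; "joint_efforts": joint torques, N m; "eef_pos": TCP position; "tcp_rot": TCP orientation; "contact_force": force on the tool from outside, world axes, zero at the start; "wrist_torque": the same for the moment, N m; "opening": opening from 0.0 (shut) to 1.0 (fully open); "finger_force": force on a finger pad.
Only numpy, scipy, OpenCV 4.12 (cv2) and the standard library are available. Lean on these libraries where they do the work, as an engineer would, in place of code of your own. Each camera call takes 0.05 s, during which the arm holds its last target. There are 200 camera calls.

## Task

Take the wooden scraper block and, holding it, wipe the three stone chips off the slide's plate onto the bench (not with the fingers), then stand the scraper upright on the bench. Then pull up the plunger knob on the slide, move the section along to the next hole only, let the pin go fully home in it, and finish still gripping the knob with the pin home; do not let go. Leave the other things on the bench where they are.

Things in the scene. Friction and masses are not known exactly. Their poses are not given: they have to be found in the camera images.
- bed: The fixed slide: a steel plate 155 x 230 mm, 20 mm thick, screwed to the bench, with a square aluminium tube (top 52 mm above the bench) along it. Origin on the bench, mid-length; y along the tube, z up. In this frame the plate spans x -90 to +65 mm, y -115 to +115 mm, the tube x 19 to 51 mm. The bare lane beside the tube is x -90 to +12 mm.
- plate_top (a point): point on the plate's top face in the middle of the lane (bed x -37.5 mm, y 0, 20 mm above the bench). The chips lie in the lane between bed y +15 and +107 mm; the bench beyond the plate's +y end is clear.
- foot (a point): top centre of the sliding section's foot. The section is a dark steel sleeve (46 x 50 mm, top 58 mm above the bench) around the tube; its foot reaches over the lane (bed x -71 to +11 mm, 40 mm long along y, wooden pad's top 47 mm above the bench, underside 3 mm above the plate). At the start the foot spans bed y -80 to -40 mm.
- knob: black cylindrical plunger knob, 26 mm diameter, 28 mm tall, upright on top of the section; origin at its centre, 87 mm above the bench when the pin is home. Under it a 20 mm diameter boss 14 mm high stands on the section. It rides with the section.
- plunger (a joint): how far the knob is pulled up, m: 0 = pin fully home in a hole, 0.018 = fully out (stop). A spring draws it down (6 N at 0, 9.6 N at 0.018). The round-nosed 8 mm pin reaches 10 mm into the hole, so it is free of the hole above 0.010; with the pin resting on the tube between holes it reads about 0.010.
- section (a joint): travel of the section along bed +y from its start, m: 0 = start hole (about 2 mm play either way), 0.060 = next hole, 0.120 = last hole; it can be dragged by the knob while the pin is out (about 3 N), and is locked by the pin when it is home.
- hole_start (a point): mouth of the hole (12 mm long) in the tube top where the pin starts
- hole_next (a point): mouth of the next hole, 60 mm further along bed +y: the target
- hole_last (a point): mouth of the last hole, 120 mm from the start hole: not wanted
- scraper_mid (a point): centre (31 mm above its foot) of the loose pale wooden scraper block, 62 mm tall, 0.1 kg: foot 90 (its x) x 22 (its y) x 24 mm high, with an upright grip 56 (x) x 22 (y) x 38 mm on top. Stands upright on the bench; its z is up. It is gripped across its 22 mm thickness.
- chip0_mid (a point): centre of a loose stone chip about 22 x 16 x 12 mm (12 g), lying in the lane on the plate; origin 6 mm above the face it lies on
- chip1_mid (a point): centre of a loose stone chip about 22 x 16 x 12 mm (12 g), lying in the lane on the plate; origin 6 mm above the face it lies on
- chip2_mid (a point): centre of a loose stone chip about 22 x 16 x 12 mm (12 g), lying in the lane on the plate; origin 6 mm above the face it lies on
- jar: bystander, leave alone: glass jar with metal lid, 68 mm across, 100 mm tall; origin at its underside
- tape: bystander, leave alone: roll of paper tape lying flat, 90 mm across, 24 mm high; origin at its underside
- sandblock: bystander, leave alone: plain cork sanding block lying flat, 100 x 60 x 26 mm (no raised grip: not the scraper); origin at its underside
- pot: bystander, leave alone: white plastic cup, 70 mm across, 70 mm tall; origin at its underside
- offcut: bystander, leave alone: wooden offcut, 70 x 40 x 30 mm; origin at its underside
- brush: bystander, leave alone: bench brush lying flat, handle to its -x; origin at its underside
- bob: bystander, leave alone: grey felt polishing bob, 40 mm across, 35 mm tall; origin at its underside
Not all that is in view belongs to the job. Leave any green or turquoise look-alike of the part that bears scraper_mid alone.

How it is judged:
By the outcome, as a careful person would: the job done as asked, in the order asked, and still so for the second after the job is handed in, while the arm keeps its last pose, push and grip.
It also fails if it takes over 59 s, if anything falls off the work surface, if the arm or the gripper's body presses on something with over 40 N, if the wrist force passes 120 N, or if a joint passes its speed limit or range.

## Working session

There is one attempt and no reset: what is moved stays moved. The work goes in short steps, Python scripts to look and compute and a tool call to move; the robot and the scene stay as the last step left them, time stands still between calls to the robot, and variables do not carry over. Pictures are saved under pics/ and viewed, at most 10 in all, crops included, and the job is handed in when it is done.

Besides the shell and the picture viewer there is one more tool, called as name(argument=value, ...) on one line, values as JSON. send_rows: Moves the arm, as the interface text tells. Its arguments: {"type":"object","properties":{"moves":{"type":"string"},"newtons":{"type":"number"}},"required":["moves"]}

```bash
ls; mkdir -p pics
cat > h.py <<'E'
import numpy as np, cv2, json
from plant import ctrl
from scipy.spatial.transform import Rotation as R
def cam(n,save=None):
    c=ctrl.read_camera(n); 
    if save: cv2.imwrite('pics/'+save,c['image'][:,:,::-1])
    d={k:np.asarray(c[k]).tolist() for k in c if k!='image'}; json.dump(d,open(n+'.json','w')); return c
def K(c):
    f=192/np.tan(np.radians(c['fovy'])/2); return np.array([[f,0,c['cx']],[0,f,c['cy']],[0,0,1.]])
def px2w(n,uv,z):
    c=json.load(open(n+'.json')); E=np.array(c['extrinsics'])
    p=cv2.undistortPoints(np.array(uv,float).reshape(-1,1,2),K(c),np.array(c['distortion'])).reshape(-1,2)
    d=np.c_[p[:,0],-p[:,1],-np.ones(len(p))]@E[:3,:3].T; o=E[:3,3]
    return o+d*((np.array(z)-o[2])/d[:,2])[:,None]
def w2px(n,P):
    c=json.load(open(n+'.json')); E=np.array(c['extrinsics'])
    q=(np.array(P,float).reshape(-1,3)-E[:3,3])@E[:3,:3]; q=q*[1,-1,-1]
    return cv2.projectPoints(q,np.zeros(3),np.zeros(3),K(c),np.array(c['distortion']))[0].reshape(-1,2)
E
python3 - <<'E'
from h import *
for n in('top','side'):
    c=cam(n,n+'0.png'); print(n,c['fovy'],c['cx'],c['cy'],c['distortion'],np.round(c['extrinsics'],3).tolist())
    im=cv2.resize(c['image'],(800,600),interpolation=cv2.INTER_CUBIC); cv2.imwrite(f'pics/{n}0b.png',im[:,:,::-1])
s=ctrl.get_state(); print({k:np.round(v,3).tolist() for k,v in s.items()}, ctrl.finger_overhang)
E
```

```text
pics
top 57.76834711769574 252.91007433080327 188.3759731732715 [0.00322918 0.         0.         0.         0.        ] [[0.028, 0.998, -0.048, 0.489], [-0.999, 0.029, 0.016, 0.012], [0.018, 0.048, 0.999, 1.214], [0.0, 0.0, 0.0, 1.0]]
side 43.263312092018666 253.09613029394725 194.45923950245555 [-0.04868177  0.          0.          0.          0.        ] [[0.73, 0.518, -0.446, -0.003], [-0.683, 0.535, -0.498, -0.612], [-0.02, 0.668, 0.744, 1.023], [0.0, 0.0, 0.0, 1.0]]
{'time': 0.1, 'qpos': [1.082, 0.287, 1.578, 0.0, 1.279, -0.15], 'dq': [0.002, -0.003, -0.002, -0.001, 0.001, -0.001], 'joint_efforts': [0.001, -40.729, -29.37, -0.0, 0.003, -0.0], 'eef_pos': [0.224, 0.636, 0.244], 'tcp_rot': [0.169, 0.986, -0.001, -0.0], 'contact_force': [0.294, 0.04, 0.414], 'wrist_torque': [-0.008, -0.023, -0.04], 'finger_force': 0.0, 'opening': 1.003} 0.014
```

View pics/top0b.png

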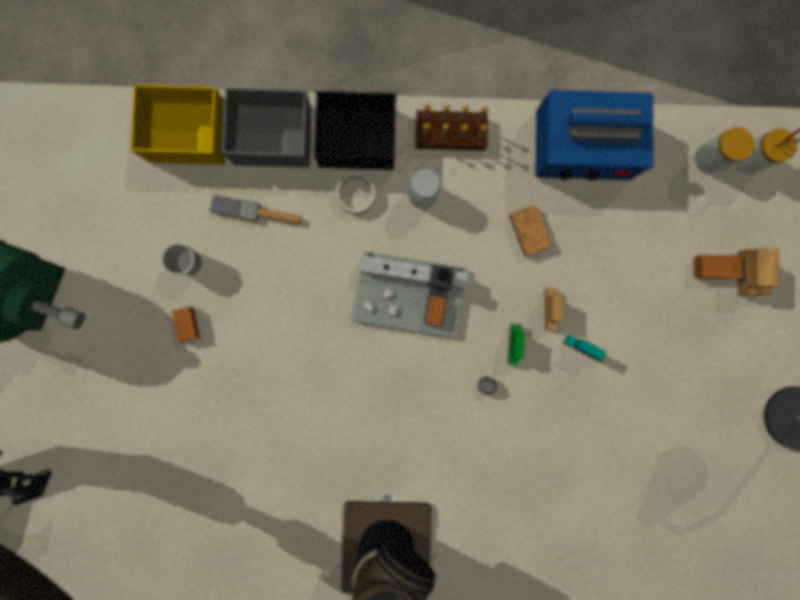

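View pics/side0b.png

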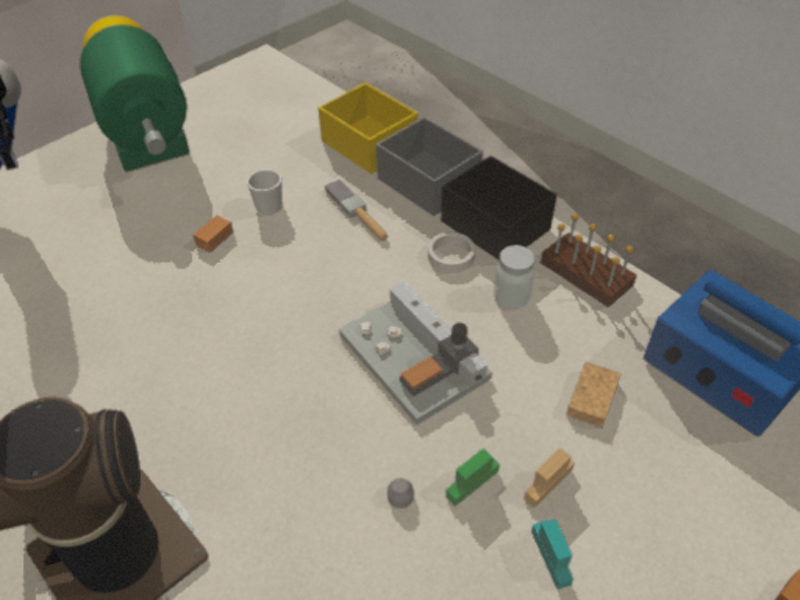

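The top view (0.64 scale to raw) shows the bed centred near (412,293), the knob at (445,274), three chips at (370,307), (390,294) and (394,311), and the pale scraper at (554,308), with green and turquoise look-alikes beside it. The side view agrees. I'll enlarge both.

Run:
```python
import cv2
t=cv2.imread('pics/top0.png')[155:255,220:380]; cv2.imwrite('pics/tc.png',cv2.resize(t,None,fx=5,fy=5,interpolation=cv2.INTER_CUBIC))
t=cv2.imread('pics/side0.png')[175:325,210:380]; cv2.imwrite('pics/sc.png',cv2.resize(t,None,fx=4,fy=4,interpolation=cv2.INTER_CUBIC))
```

```text
(no output)
```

View pics/tc.png

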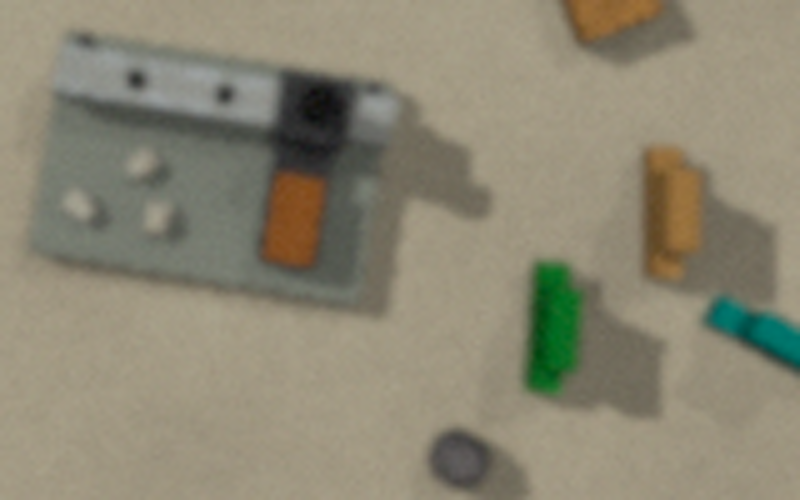

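View pics/sc.png

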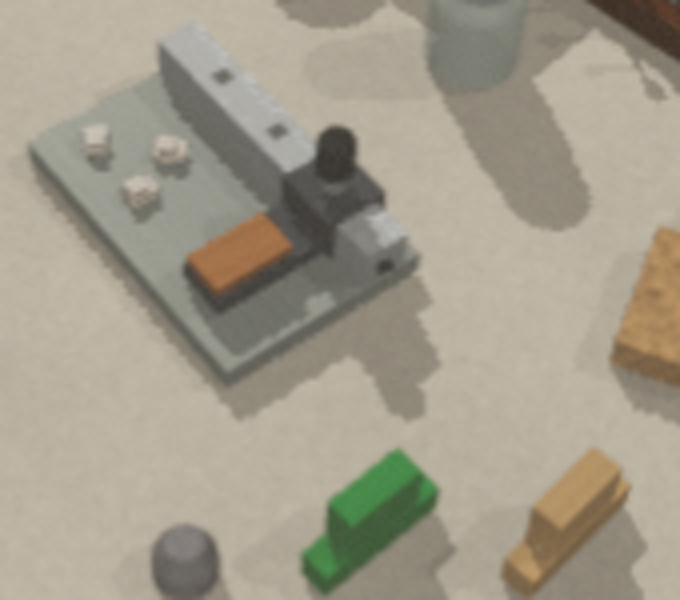

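The crops show (top, crop px) the holes at (225,94) and (137,79), the knob top at (322,104), plate corners at (35,252) and (360,300), chips at (145,164), (82,207) and (160,218), and the scraper grip at about (683,210). The side crop has the scraper grip top between (597,450) and (558,525).

```bash
cat > m.py <<'E'
from h import *
T=lambda p:np.array(p)/5.+[219.6,154.6]
S=lambda p:np.array(p)/4.+[209.6,174.6]
def show(l,P): print(l,np.round(P,4).tolist())
h=px2w('top',T([(225,94),(137,79)]),[.052]*2); show('holes t',h)
h2=px2w('side',S([(278,131),(222,76)]),[.052]*2); show('holes s',h2)
show('knob t',px2w('top',T([(322,104)]),[.101]));show('knob s',px2w('side',S([(336,138)]),[.101]))
pc=px2w('top',T([(35,252),(360,300)]),[.02]*2);show('plate t -x corners +y,-y',pc)
pc2=px2w('side',S([(30,150),(228,374)]),[.02]*2);show('plate s',pc2)
ch=px2w('top',T([(145,164),(82,207),(160,218)]),[.028]*3); show('chips t',ch)
ch2=px2w('side',S([(170,150),(96,140),(141,191)]),[.028]*3); show('chips s',ch2)
g=px2w('top',T([(667,168),(699,168),(699,252),(665,252)]),[.062]*4); show('grip t',g); show('mid',g.mean(0))
g=px2w('side',S([(597,450),(622,472),(558,525),(532,503)]),[.062]*4); show('grip s',g);show('mid',g.mean(0))
f=px2w('top',T([(645,148),(645,277)]),[.024]*2); show('foot left edge t',f)
E
python3 m.py
```

```text
holes t [[0.5961, -0.0444, 0.052], [0.6045, 0.0148, 0.052]]
holes s [[0.5962, -0.0431, 0.052], [0.6036, 0.0175, 0.052]]
knob t [[0.587, -0.1046, 0.101]]
knob s [[0.5878, -0.1009, 0.101]]
plate t -x corners +y,-y [[0.4868, 0.0813, 0.02], [0.4601, -0.1423, 0.02]]
plate s [[0.4838, 0.0801, 0.02], [0.4555, -0.141, 0.02]]
chips t [[0.5489, 0.0077, 0.028], [0.5183, 0.0498, 0.028], [0.5123, -0.0035, 0.028]]
chips s [[0.5474, 0.0093, 0.028], [0.5175, 0.0503, 0.028], [0.5098, -0.003, 0.028]]
grip t [[0.5544, -0.3397, 0.062], [0.555, -0.3611, 0.062], [0.4991, -0.3619, 0.062], [0.4985, -0.3392, 0.062]]
mid [0.5268, -0.3505, 0.062]
grip s [[0.5516, -0.3429, 0.062], [0.5505, -0.3617, 0.062], [0.4987, -0.3581, 0.062], [0.4989, -0.3392, 0.062]]
mid [0.5249, -0.3505, 0.062]
foot left edge t [[0.5699, -0.3359, 0.024], [0.4813, -0.3372, 0.024]]
```

```bash
cat > rel.py <<'E'
# usage: rel.py x y z yawdeg(tool y from world y towards +x) [more targets]: prints turn_z and shift in move units
import sys; from h import *
s=ctrl.get_state(); M=R.from_quat(s['tcp_rot']).as_matrix(); p=np.array(s['eef_pos'])
yaw=np.degrees(np.arctan2(M[0,1],M[1,1])); print('t',round(s['time'],2),'tcp',p.round(4),'yaw',yaw.round(2),'tilt',M[:,2].round(4),'F',np.round(s['contact_force'],1),'open',round(s['opening'],3))
a=list(map(float,sys.argv[1:]))
for i in range(0,len(a),4):
    w=np.radians(a[i+3]); T=np.c_[[-np.cos(w),np.sin(w),0],[np.sin(w),np.cos(w),0],[0,0,-1]]
    print(a[i:i+4],'turn',(R.from_matrix(M.T@T).as_rotvec()/2/np.pi).round(4),'shift',((M.T@(np.array(a[i:i+3])-p))/.2).round(4))
E
python3 rel.py .36 .48 .245 19 .42 .32 .245 0
```

```text
t 0.1 tcp [0.224  0.6361 0.2441] yaw 19.41 tilt [-0.001  -0.0019 -1.    ] F [0.3 0.  0.4] open 1.003
[0.36, 0.48, 0.245, 19.0] turn [-0.0003 -0.0001 -0.0011] shift [-0.9006 -0.5104 -0.0038]
[0.42, 0.32, 0.245, 0.0] turn [-0.0003 -0.0001 -0.0539] shift [-1.4495 -1.1652 -0.0026]
```

send_rows(moves="0 0 -0.054 -0.95 -0.6 0 0.1;0 0 -0.054 -0.95 -0.6 0 0.1;0 0 -0.054 -0.95 -0.6 0 0.1;0 0 -0.054 -0.95 -0.6 0 0.1;0 0 -0.054 -0.95 -0.6 0 0.1;0 0 -0.054 -0.95 -0.6 0 0.1", newtons=60)

```text
time: 0.85
eef_pos: [0.3632, 0.4606, 0.2451]
tcp_rot: [-0.0, 1.0, 0.0, -0.0]
contact_force: [0.4, -0.4, 0.2]
opening: 0.551
finger_force: 0.0
```

```bash
python3 rel.py .45 .25 .245 0 .526 -.3505 .2 0
```

```text
t 0.85 tcp [0.3632 0.4606 0.2451] yaw -0.02 tilt [-7.e-04  1.e-04 -1.e+00] F [ 0.4 -0.4  0.2] open 0.551
[0.45, 0.25, 0.245, 0.0] turn [ 0.     -0.0001  0.0001] shift [-4.3350e-01 -1.0531e+00 -2.0000e-04]
[0.526, -0.3505, 0.2, 0.0] turn [ 0.     -0.0001  0.0001] shift [-0.8125 -4.0558  0.2242]
```

send_rows(moves="0 0 0 -0.5 -1 0 0.1;0 0 0 -0.5 -1 0 0.1;0 0 0 -0.5 -1 0 0.1;0 0 0 -0.5 -1 0 0.1")

```text
time: 1.35
eef_pos: [0.4641, 0.2596, 0.2453]
tcp_rot: [-0.0, 1.0, 0.0, 0.0]
contact_force: [-0.5, 0.8, -0.1]
opening: 0.553
finger_force: 0.0
```

send_rows(moves="0 0 0 -0.3 -1 0 0.1;0 0 0 -0.3 -1 0 0.1;0 0 0 -0.3 -1 0 0.1;0 0 0 -0.3 -1 0 0.1")

```text
time: 1.85
eef_pos: [0.5246, 0.0589, 0.2453]
tcp_rot: [0.0, 1.0, -0.0, 0.0]
contact_force: [-0.0, 0.2, 0.7]
opening: 0.549
finger_force: 0.0
```

send_rows(moves="0 0 0 0 -1 0 0.1;0 0 0 0 -1 0 0.1;0 0 0 0 -1 0 0.1;0 0 0 0 -1 0 0.1")

```text
time: 2.35
eef_pos: [0.5243, -0.1415, 0.2453]
tcp_rot: [0.001, 1.0, -0.0, 0.0]
contact_force: [-0.3, -0.2, -0.1]
opening: 0.551
finger_force: 0.0
```

send_rows(moves="0 0 0 0 -1 0.5 0.1;0 0 0 0 -1 0.5 0.1;0 0 0 0 -1 0.5 0.1;0 0 0 0 -1 0.5 0.1;0 0 0 0 -1 0.5 0.1;0 0 0 0 -1 0.5 0.1")

```text
time: 3.1
eef_pos: [0.525, -0.3378, 0.1454]
tcp_rot: [-0.001, 1.0, 0.0, 0.0]
contact_force: [-0.1, -0.2, -0.1]
opening: 0.547
finger_force: 0.0
```

```bash
python3 rel.py .526 -.3505 .039 0
```

```text
t 3.1 tcp [ 0.525  -0.3378  0.1454] yaw -0.14 tilt [ 1.e-04  8.e-04 -1.e+00] F [-0.1 -0.2 -0.1] open 0.547
[0.526, -0.3505, 0.039, 0.0] turn [0.0001 0.     0.0004] shift [-0.0049 -0.0637  0.5321]
```

send_rows(moves="0 0 0 -0.005 -0.065 0.1 0.1;0 0 0 -0.005 -0.065 0.3 0.1;0 0 0 -0.005 -0.065 0.45 0.1;0 0 0 -0.005 -0.065 0.53 0.1;0 0 0 -0.005 -0.065 0.53 0.1;0 0 0 -0.005 -0.065 0.53 -1;0 0 0 -0.005 -0.065 0.53 -1;0 0 0 -0.005 -0.065 0.53 -1;0 0 0 -0.005 -0.065 0.53 -1;0 0 0 -0.005 -0.065 0.53 -1", newtons=60)

```text
time: 4.35
eef_pos: [0.5263, -0.3536, 0.0415]
tcp_rot: [-0.0, 1.0, -0.001, 0.001]
contact_force: [0.5, 0.4, 5.8]
opening: 0.251
finger_force: 59.5
```

```bash
python3 rel.py .525 -.3505 .2 7.4
python3 - <<'E'
from h import *
c=cam('side'); t=c['image'][215:335,270:400]; cv2.imwrite('pics/g1.png',cv2.resize(t,None,fx=4,fy=4,interpolation=cv2.INTER_CUBIC)[:,:,::-1])
E
```

```text
t 4.35 tcp [ 0.5263 -0.3536  0.0415] yaw -0.02 tilt [ 0.0029 -0.0022 -1.    ] F [0.5 0.4 5.8] open 0.251
[0.525, -0.3505, 0.2, 7.4] turn [-0.0003  0.0005  0.0206] shift [ 0.004   0.0138 -0.7925]
```

View pics/g1.png

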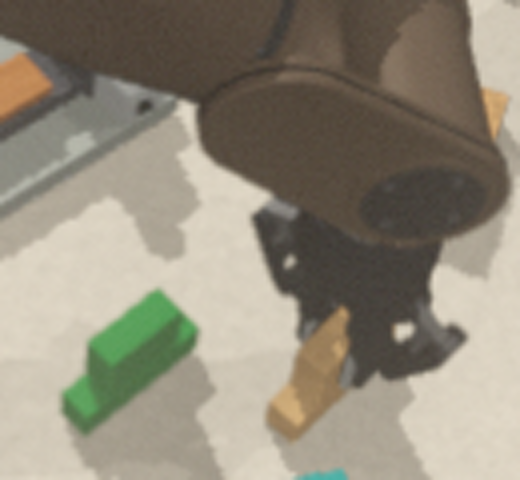

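The picture shows the pale scraper at (310,375) between the fingers, upright, and the green look-alike untouched. The opening (21 mm) fits the block's 22 mm.

send_rows(moves="0 0 0 0 0 -0.3 -1;0 0 0 0 0 -0.6 -1;0 0 0.02 0 0 -0.8 -1;0 0 0.02 0 0.3 -0.8 -1;0 0 0.02 0 0.6 -0.8 -1;0 0 0.02 0 0.8 -0.8 -1;0 0 0.02 0 1 -0.8 -1;0 0 0.02 0 1 -0.8 -1;0 0 0.02 0 1 -0.8 -1")

```text
time: 5.52
eef_pos: [0.5248, -0.153, 0.1991]
tcp_rot: [0.062, 0.998, -0.0, -0.0]
contact_force: [-0.2, -0.5, -1.2]
opening: 0.25
finger_force: 59.4
```

```bash
python3 rel.py .523 -.0423 .2 7.4 .523 -.0423 .063 7.4
```

```text
t 5.53 tcp [ 0.5248 -0.153   0.1991] yaw 7.16 tilt [-4.e-04 -5.e-04 -1.e+00] F [-0.2 -0.5 -1.2] open 0.25
[0.523, -0.0423, 0.2, 7.4] turn [-0.0001 -0.      0.0007] shift [ 0.0777  0.5479 -0.0045]
[0.523, -0.0423, 0.063, 7.4] turn [-0.0001 -0.      0.0007] shift [0.0775 0.5482 0.6805]
```

send_rows(moves="0 0 0.0007 0.078 0.3 0 -1;0 0 0.0007 0.078 0.548 0 -1;0 0 0.0007 0.078 0.548 0 -1;0 0 0.0007 0.078 0.548 0.25 -1;0 0 0.0007 0.078 0.548 0.45 -1;0 0 0.0007 0.078 0.548 0.6 -1;0 0 0.0007 0.078 0.548 0.65 -1;0 0 0.0007 0.078 0.548 0.67 -1;0 0 0.0007 0.078 0.548 0.67 -1;0 0 0.0007 0.078 0.548 0.67 -1")

```text
time: 6.78
eef_pos: [0.5241, -0.0423, 0.0667]
tcp_rot: [0.065, 0.998, -0.0, 0.001]
contact_force: [-0.1, -0.5, -1.4]
opening: 0.245
finger_force: 59.6
```

```bash
python3 rel.py .5405 .0916 .063 7.4
python3 - <<'E'
from h import *
c=cam('side'); t=c['image'][175:295,200:330]; cv2.imwrite('pics/g2.png',cv2.resize(t,None,fx=5,fy=5,interpolation=cv2.INTER_CUBIC)[:,:,::-1])
E
```

```text
t 6.78 tcp [ 0.5241 -0.0423  0.0667] yaw 7.42 tilt [ 2.5e-03 -8.0e-04 -1.0e+00] F [-0.1 -0.5 -1.4] open 0.245
[0.5405, 0.0916, 0.063, 7.4] turn [-0.0001  0.0004 -0.0001] shift [0.0055 0.6746 0.0182]
```

View pics/g2.png

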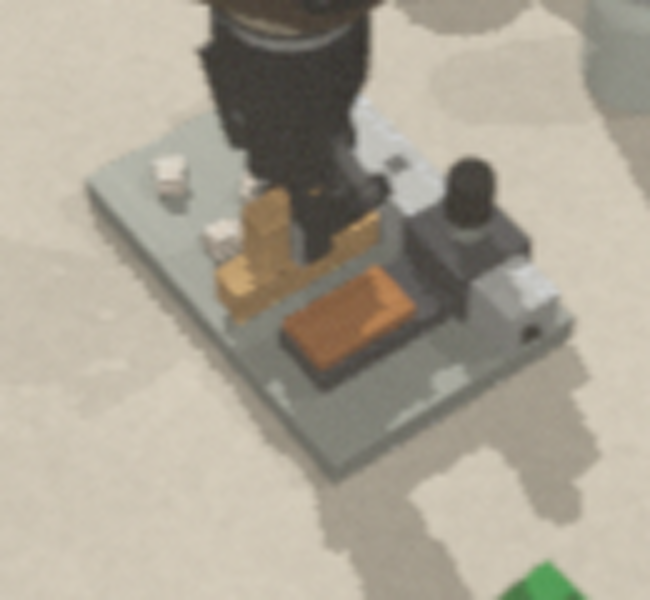

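The scraper's foot stands between the sliding foot and the chips at about (300,270), clear of the tube. I'll lower it a little more and sweep.

send_rows(moves="0 0 0 0.003 0 0.018 -1;0 0 0 0.003 0.03 0.018 -1;0 0 0 0.003 0.09 0.018 -1;0 0 0 0.004 0.15 0.018 -1;0 0 0 0.004 0.21 0.018 -1;0 0 0 0.004 0.27 0.018 -1;0 0 0 0.005 0.33 0.018 -1;0 0 0 0.005 0.39 0.018 -1;0 0 0 0.005 0.45 0.018 -1;0 0 0 0.005 0.51 0.018 -1;0 0 0 0.005 0.57 0.018 -1;0 0 0 0.005 0.63 0.018 -1")

```text
time: 8.32
eef_pos: [0.5385, 0.084, 0.0617]
tcp_rot: [0.065, 0.998, 0.0, -0.0]
contact_force: [-0.7, -0.2, -1.0]
opening: 0.252
finger_force: 59.5
```

send_rows(moves="0 0 0 0 0.05 0 -1;0 0 0 0 0.1 0 -1;0 0 0 0 0.1 0 -1;0 0 0 0 0.1 0 -1;0 0 0 0 0.1 -0.2 -1;0 0 0 0 0.1 -0.4 -1;0 0 0 0 0.3 -0.4 -1;0 0 0 0 0.5 -0.4 -1;0 0 0 0 0.65 -0.4 -1;0 0 0 0 0.65 -0.4 -1")

```text
time: 9.57
eef_pos: [0.5552, 0.2133, 0.1417]
tcp_rot: [0.064, 0.998, 0.0, 0.0]
contact_force: [-0.1, 0.3, -1.2]
opening: 0.251
finger_force: 59.6
```

```bash
python3 rel.py .558 .224 .15 7.4
python3 - <<'E'
from h import *
a=cam('side')['image'][120:290,150:330]; b=cam('top')['image'][145:255,120:320]
a=cv2.resize(a,None,fx=2,fy=2,interpolation=cv2.INTER_CUBIC); b=cv2.resize(b,None,fx=2.2,fy=2.2,interpolation=cv2.INTER_CUBIC)
im=np.zeros((600,800,3),np.uint8); im[:340,:360]=a; im[340:582,360:800]=b; cv2.imwrite('pics/g3.png',im[:,:,::-1])
E
```

```text
t 9.57 tcp [0.5552 0.2133 0.1417] yaw 7.3 tilt [ 1.e-04  0.e+00 -1.e+00] F [-0.1  0.3 -1.2] open 0.251
[0.558, 0.224, 0.15, 7.4] turn [0.     0.     0.0003] shift [-0.0072  0.0551 -0.0416]
```

View pics/g3.png

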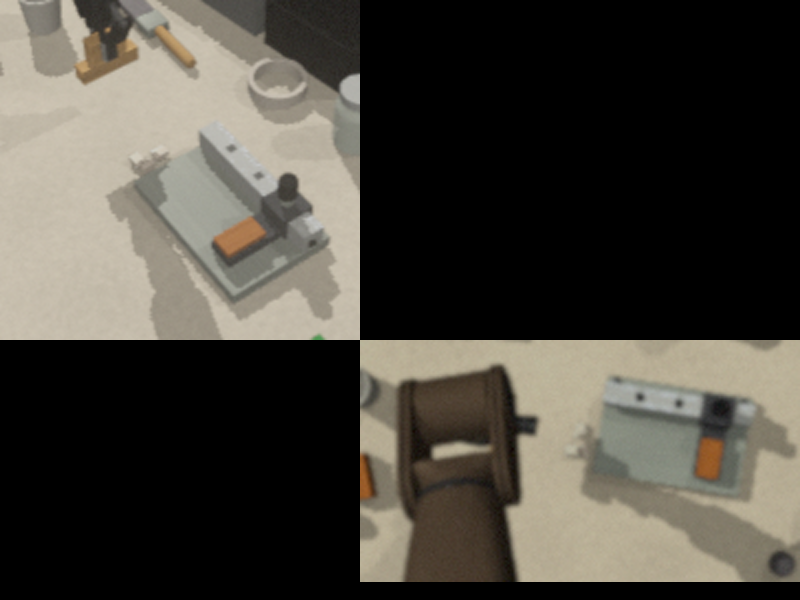

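The plate is clear, with the chips on the bench beyond its +y end (side (150,158), top (578,440)). The scraper is held level, so I'll set it down here on the clear bench.

send_rows(moves="0 0 0 0 0 0.2 -1;0 0 0 0 0 0.35 -1;0 0 0 0 0 0.43 -1;0 0 0 0 0 0.47 -1;0 0 0 0 0 0.48 -1;0 0 0 0 0 0.49 -1;0 0 0 0 0 0.495 -1;0 0 0 0 0 0.495 -1")

```text
time: 10.68
eef_pos: [0.5555, 0.2122, 0.0432]
tcp_rot: [0.065, 0.998, 0.0, 0.0]
contact_force: [0.1, 0.2, -1.0]
opening: 0.249
finger_force: 59.6
```

```bash
python3 rel.py
python3 - <<'E'
from h import *
a=cam('side')['image'][165:285,190:300]; a=cv2.resize(a,None,fx=5,fy=5,interpolation=cv2.INTER_CUBIC); cv2.imwrite('pics/g4.png',a[:,:,::-1])
E
```

```text
t 10.68 tcp [0.5555 0.2122 0.0432] yaw 7.41 tilt [ 8.e-04  1.e-04 -1.e+00] F [ 0.1  0.2 -1. ] open 0.249
```

View pics/g4.png

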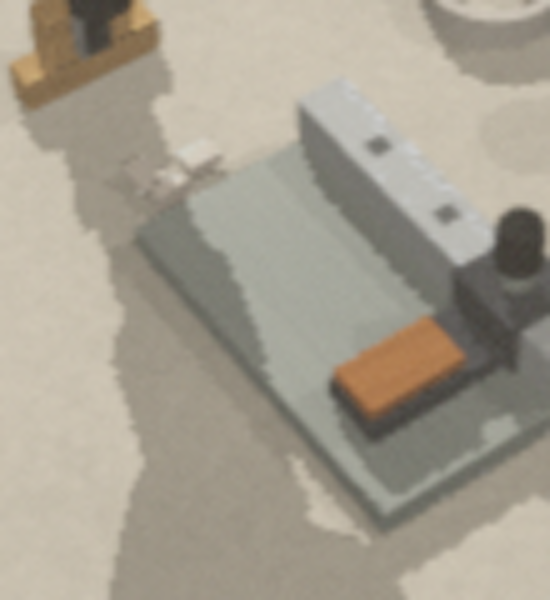

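Run:
```python
from h import *
S=lambda p:np.array(p)/5.+[189.6,164.6]
o=np.array([.5614,-.0392]);A=np.array([[.9917,-.129],[.129,.9917]])
for z in (.012,.032):
    for p in [(135,170),(170,180),(197,158)]:
        w=px2w('side',S([p]),[z])[0]; print(z,p,'bed',(A@(w[:2]-o)).round(4))
for b in [(-.09,.115),(.019,.115),(-.04,.115)]:
    w=o+np.array(b)@A; print(b,((w2px('side',[*w,.02])[0]-[189.6,164.6])*5).round(0))
```

```text
0.012 (135, 170) bed [-0.0637  0.1563]
0.012 (170, 180) bed [-0.0521  0.1384]
0.012 (197, 158) bed [-0.0309  0.1431]
0.032 (135, 170) bed [-0.0721  0.1406]
0.032 (170, 180) bed [-0.0607  0.123 ]
0.032 (197, 158) bed [-0.0399  0.1276]
(-0.09, 0.115) [134. 228.]
(0.019, 0.115) [298. 139.]
(-0.04, 0.115) [211. 186.]
```

send_rows(moves="0 0 0 0 0 0.008 -1;0 0 0 0 0 0.012 -1;0 0 0 0 0 0.012 -1;0 0 0 0 0 0.012 -1")

```text
time: 11.22
eef_pos: [0.5555, 0.2122, 0.0415]
tcp_rot: [0.065, 0.998, -0.0, 0.0]
contact_force: [-3.3, -0.4, 5.8]
opening: 0.247
finger_force: 60.6
```

All three chips lie beyond the edge (bed y 0.138 or more). The scraper now touches the bench, so I'll release it and lift away.

send_rows(moves="0 0 0 0 0 -0.005 0.1;0 0 0 0 0 -0.005 0.1;0 0 0 0 0 -0.005 0.1;0 0 0 0 0 -0.005 0.1;0 0 0 0 0 -0.1 0.1;0 0 0 0 0 -0.3 0.1;0 0 0 0 0 -0.55 0.1;0 0 0 0 0 -0.75 0.1;0 0 0 0 0 -0.75 0.1")

```text
time: 12.35
eef_pos: [0.5581, 0.2127, 0.197]
tcp_rot: [0.065, 0.998, 0.001, 0.005]
contact_force: [0.6, -0.6, 0.1]
opening: 0.547
finger_force: 0.0
```

```bash
python3 rel.py .5874 -.103 .19 7.4
```

```text
t 12.35 tcp [0.5581 0.2127 0.197 ] yaw 7.41 tilt [ 0.0111  0.0022 -0.9999] F [ 0.6 -0.6  0.1] open 0.547
[0.5874, -0.103, 0.19, 7.4] turn [ 0.0006  0.0017 -0.    ] shift [-0.3488 -1.5465  0.0333]
```

send_rows(moves="0 0 0 -0.35 -0.8 0 0.1;0 0 0 -0.35 -0.8 0 0.1;0 0 0 -0.35 -0.8 0 0.1;0 0 0 -0.35 -0.8 0 0.1;0 0 0 -0.35 -0.8 0 0.1")

```text
time: 12.98
eef_pos: [0.6033, 0.0446, 0.1897]
tcp_rot: [0.065, 0.998, 0.0, -0.001]
contact_force: [-0.5, 0.8, -0.2]
opening: 0.548
finger_force: 0.0
```

send_rows(moves="0 0 0 0 -0.74 0 0.1;0 0 0 0 -0.74 0 0.1;0 0 0 0 -0.74 0 0.1;0 0 0 0 -0.74 0 0.1;0 0 0 0 -0.74 0 0.1")

```text
time: 13.6
eef_pos: [0.5848, -0.1006, 0.1901]
tcp_rot: [0.064, 0.998, 0.0, -0.0]
contact_force: [0.3, 0.2, -0.0]
opening: 0.551
finger_force: 0.0
```

```bash
python3 rel.py .5874 -.103 .12 7.4 .5874 -.103 .084 7.4;python3 - <<'E'
from h import *
a=cam('side')['image'][100:300,170:370]; a=cv2.resize(a,None,fx=3,fy=3,interpolation=cv2.INTER_CUBIC); cv2.imwrite('pics/g5.png',a[:,:,::-1])
E
```

```text
t 13.6 tcp [ 0.5848 -0.1006  0.1901] yaw 7.32 tilt [-5.e-04  7.e-04 -1.e+00] F [ 0.3  0.2 -0. ] open 0.551
[0.5874, -0.103, 0.12, 7.4] turn [ 0.0001 -0.0001  0.0002] shift [-0.0148 -0.0103  0.3506]
[0.5874, -0.103, 0.084, 7.4] turn [ 0.0001 -0.0001  0.0002] shift [-0.0149 -0.0104  0.5306]
```

View pics/g5.png

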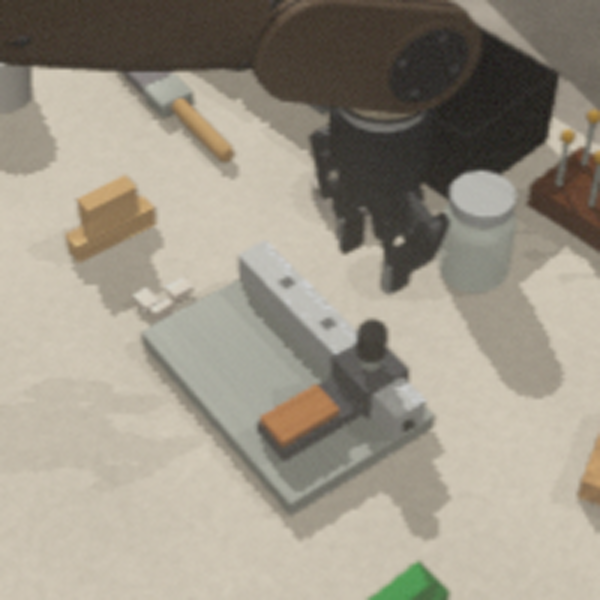

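The scraper stands upright at (110,220), the chips are on the bench at (165,295), the plate is clear and the gripper is above the knob. I'll descend and grip it.

send_rows(moves="0 0 0 -0.014 -0.01 0.2 0.1;0 0 0 -0.014 -0.01 0.35 0.1;0 0 0 -0.014 -0.01 0.45 0.1;0 0 0 -0.014 -0.01 0.53 0.1;0 0 0 -0.014 -0.01 0.53 0.1;0 0 0 -0.014 -0.01 0.53 -1;0 0 0 -0.014 -0.01 0.53 -1;0 0 0 -0.014 -0.01 0.53 -1;0 0 0 -0.014 -0.01 0.53 -1;0 0 0 -0.014 -0.01 0.53 -1", newtons=70)

```text
time: 14.9
eef_pos: [0.5883, -0.1043, 0.086]
tcp_rot: [0.065, 0.998, 0.0, 0.001]
contact_force: [-0.3, 6.0, 6.4]
opening: 0.284
finger_force: 68.9
```

```bash
python3 rel.py
```

```text
t 14.9 tcp [ 0.5883 -0.1043  0.086 ] yaw 7.44 tilt [ 2.4e-03  6.0e-04 -1.0e+00] F [-0.3  6.   6.4] open 0.284
```

send_rows(moves="0 0 0 0 0 -0.02 -1;0 0 0 0 0 -0.04 -1;0 0 0 0 0 -0.06 -1;0 0 0 0 0 -0.08 -1;0 0 0 0 0 -0.08 -1;0 0 0 0 0 -0.08 -1")

```text
time: 15.65
eef_pos: [0.588, -0.1047, 0.0985]
tcp_rot: [0.065, 0.998, 0.0, 0.002]
contact_force: [7.7, 1.6, -8.6]
opening: 0.279
finger_force: 69.1
```

```bash
python3 rel.py
```

```text
t 15.65 tcp [ 0.588  -0.1047  0.0985] yaw 7.46 tilt [ 3.2e-03 -1.0e-04 -1.0e+00] F [ 7.7  1.6 -8.6] open 0.279
```

send_rows(moves="0 0 0 -0.005 0 -0.01 -1;0 0 0 -0.005 0.04 -0.01 -1;0 0 0 -0.005 0.09 -0.01 -1;0 0 0 -0.005 0.14 -0.01 -1;0 0 0 -0.005 0.19 -0.01 -1;0 0 0 -0.005 0.24 -0.01 -1;0 0 0 -0.005 0.28 -0.01 -1;0 0 0 -0.005 0.303 -0.01 -1;0 0 0 -0.005 0.303 -0.01 -1;0 0 0 -0.005 0.303 -0.01 -1")

```text
time: 16.9
eef_pos: [0.5961, -0.0453, 0.1004]
tcp_rot: [0.065, 0.998, -0.001, 0.001]
contact_force: [6.3, -1.4, -9.9]
opening: 0.284
finger_force: 69.2
```

```bash
python3 rel.py .596 -.0437 .086 7.4
python3 - <<'E'
from h import *
p=np.array(ctrl.get_state()['eef_pos'])-[.588,-.1047,.0985]; print('along',p@[.129,.9917,0],'across',p@[.9917,-.129,0])
E
```

```text
t 16.9 tcp [ 0.5961 -0.0453  0.1004] yaw 7.43 tilt [ 0.0012 -0.0014 -1.    ] F [ 6.3 -1.4 -9.9] open 0.284
[0.596, -0.0437, 0.086, 7.4] turn [-0.0002  0.0002 -0.0001] shift [0.0019 0.008  0.0721]
along 0.05993816593615961 across 0.00042149704087004515
```

send_rows(moves="0 0 0 0 0.005 0 -1;0 0 0 0 0.005 0.02 -1;0 0 0 0 0.005 0.04 -1;0 0 0 0 0.005 0.055 -1;0 0 0 0 0.005 0.065 -1;0 0 0 0 0.005 0.072 -1;0 0 0 0 0.005 0.072 -1;0 0 0 0 0.005 0.072 -1")

```text
time: 17.9
eef_pos: [0.5964, -0.0439, 0.088]
tcp_rot: [0.065, 0.998, -0.0, 0.0]
contact_force: [3.7, -2.8, -6.9]
opening: 0.286
finger_force: 69.5
```

```bash
python3 rel.py .588 -.1047 .0985 7.4
```

```text
t 17.9 tcp [ 0.5964 -0.0439  0.088 ] yaw 7.41 tilt [ 4.e-04 -4.e-04 -1.e+00] F [ 3.7 -2.8 -6.9] open 0.286
[0.588, -0.1047, 0.0985, 7.4] turn [-0.0001  0.0001 -0.    ] shift [ 0.0025 -0.3068 -0.0523]
```

send_rows(moves="0 0 0 0 0 0.008 -1;0 0 0 0 0 0.014 -1;0 0 0 0 0 0.018 -1;0 0 0 0 0 0.018 -1;0 0 0 0 0 0.018 -1")

```text
time: 18.52
eef_pos: [0.5967, -0.0439, 0.0859]
tcp_rot: [0.065, 0.998, -0.0, 0.0]
contact_force: [-0.9, -1.6, 5.2]
opening: 0.288
finger_force: 70.7
```

```bash
python3 rel.py
```

```text
t 18.52 tcp [ 0.5967 -0.0439  0.0859] yaw 7.41 tilt [ 4.e-04 -3.e-04 -1.e+00] F [-0.9 -1.6  5.2] open 0.288
```

send_rows(moves="0 0 0 0 0 0.002 -1;0 0 0 0 0 0.002 -1;0 0 0 0 0 0.002 -1;0 0 0 0 0 0.002 -1")

```text
time: 19.02
eef_pos: [0.5967, -0.0439, 0.0859]
tcp_rot: [0.065, 0.998, -0.0, 0.0]
contact_force: [-3.1, -1.9, 7.9]
opening: 0.283
finger_force: 70.9
```

```bash
python3 rel.py;python3 - <<'E'
from h import *
a=cam('side')['image'][130:300,170:370]; a=cv2.resize(a,None,fx=3.5,fy=3.5,interpolation=cv2.INTER_CUBIC); cv2.imwrite('pics/g6.png',a[:,:,::-1])
E
```

```text
t 19.02 tcp [ 0.5967 -0.0439  0.0859] yaw 7.41 tilt [ 2.e-04 -3.e-04 -1.e+00] F [-3.1 -1.9  7.9] open 0.283
```

View pics/g6.png

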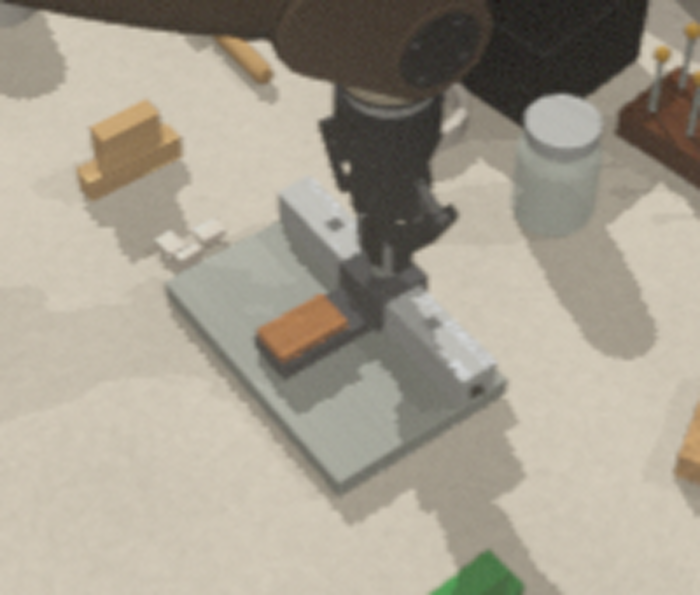

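The section sits mid-plate at (330,310), with the start hole showing at (435,322) and the last hole at (337,224). The knob is gripped, and pressing down moves it no further, so the pin is home. The scraper is upright and the chips are off the plate.

```bash
python3 -c "
from plant import ctrl
print(ctrl.sign_off())"
```

```text
the job is handed in; nothing more can be done
None
```

The job is done and handed in at about 19 s: the chips are wiped onto the bench, the scraper stands upright on the bench past the plate's +y end, and the section is at the next hole with the pin home and the knob still gripped.

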